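# Put the shop's receipt printer back into service

### The arm

A 7-joint arm with a two-finger parallel gripper is mounted at the origin on the work surface. World frame = base frame: x ahead of the robot, y to its left, z up, the work surface at z = 0. Lengths are in m, angles in rad, forces in N, time in s.
With the tool pointing down it reaches from about 0.4 to 0.9 m from the base axis. Payload 5.6 kg.
Tool frame: the origin (TCP) lies between the finger pads; the fingertips stand 8 mm ahead of it and the grasp point (between the pads) lies 11 mm behind it (bot.tcp_to_tips is the distance from the TCP to the fingertips, in m); z points along the fingers, y is the direction in which the jaws open and shut (so a half turn about z gives the same grasp; the last joint's range is limited). The gripper opens to 92 mm and grips with 3 to 60 N. Pads are 20 mm wide; open, the fingers measure 128 mm over their backs; the gripper's body (75 mm by 189 mm) begins 69 mm behind the grasp point.
Start: joints at [-1.294, 0.468, -0.012, 1.603, 0.006, 1.071, -0.056], TCP at [0.204, 0.617, 0.223] pointing down, gripper open.
Joint ranges: [-2.53, 2.53], [-0.31, 2.02], [-1.57, 1.55], [0.28, 2.44], [-1.29, 4.43], [0.15, 1.84], [-2.92, 2.92]. Speed limits (rad/s): [2.57, 2.57, 3.14, 3.14, 3.14, 3.14, 3.14].

### API

Orientations are given as a unit quaternion [x, y, z, w].
In Python, from plant import bot gives the robot as it stands.
- The arm moves only by the tool carry_out, never from a script. Its argument "rows" is a list of rows, each an object of numbers: "dx", "dy", "dz": the shift along the world's x, y, z in units of 0.3 m (1.0 is 0.3 m); "rx", "ry", "rz": the turn, a rotation vector about the world's x, y, z in units of 0.08 rad (1.0 is 0.08 rad); "hand": the closure, from 0 (fully open) to 1 (shut). In form: [{"dx": .., "dy": .., "dz": .., "rx": .., "ry": .., "rz": .., "hand": ..}, ...]. A call has exactly 8 rows; each row shifts and turns the pose as measured when the row begins; what a row does not reach is not made up. A row lasts 1/8 s, in which the tool goes at most 62.5 mm and 10.7 degrees, less where a joint would pass 70% of its speed; a pose out of reach is approached as far as the arm can. A call with a number of a shift or a turn outside -1 to 1 is refused whole. A call with a gripper value outside its range is refused whole. The fingers move at their own pace and stop on an object; "grip_force" is the grip in N (left out, the last holds). Time passes only in rows, so rows that do not move let the fingers close, or fill a call up. It gives the time, the measured TCP pose, the force and the opening at its end, in the units of the state.
- bot.state(): the state, without advancing time (a new reading comes with each control period).
- bot.snapshot(name): name is "scene" or "top" or "wrist"; returns the picture (400x640x3 uint8, blue, green, red); there is no depth.
- bot.get_calibration(name): a dict with "mtx" (3x3 intrinsics, pixels), "T" (4x4, takes a point from camera to world coordinates); the wrist camera has in their place "tool_from_camera" (4x4, takes a point from camera to tool coordinates, whose origin is the TCP and whose axes are the flange's). Camera axes: x right, y down, z forward; pixel columns grow to the right and rows downward; lengths in m; the calibration is good to about 2 mm. The wrist camera is an equidistant fisheye: a pixel r from the principal point sees the ray r / f radians off the axis. A picture is of the moment at which its call begins: read the wrist's pose just before it. get_calibration takes no time and is no camera call.
- bot.hand_in(): hands the job in, once; it reports no verdict.
The state is a dict: "clock": time; "joint_pos": joint angles; "joint_vel": joint speeds; "joint_efforts": joint torques, N m; "ee_pos": TCP position; "orientation": TCP orientation; "ft_force": force on the tool from outside, world axes, zero at the start; "wrist_torque": the same for the moment, N m; "opening": finger opening in m.
Only numpy, scipy, OpenCV 4.12 (cv2) and the standard library are available. Lean on these libraries where they do the work, as an engineer would, in place of code of your own. Each camera call takes 0.05 s, during which the arm holds its last target. There are 200 camera calls.

### The job

The receipt printer on the skate-shop counter has just been given a new paper roll. Using only the fingers, gently push its open cover down until it is fully shut (do not slam it), then switch the printer on by pressing the raised half of its red power rocker fully home, then press the white paper-feed key all the way down and let it come back up. Do not lift or shove the printer, and leave everything else on the counter where it stands.

Things in the scene. Friction and masses are not known exactly. Their poses are not given: they have to be found in the camera images.
- printer: Black receipt printer, loose on rubber feet, 1.5 to 2.1 kg, 200 mm deep (x), 146 wide (y), 145 high with the cover shut. Origin: centre of its underside; z up, +x to its rear (hinge side), -x to its front (control panel), +y to its left seen from the robot. The paper well behind the panel is 132 mm high and reaches forward to x = -28 mm.
- panel_mid (a point): Middle of the printer's control panel surface: printer x = -64, y = 0, z = 80 mm. The panel is the front 65 mm of the printer and slopes down to the front by 0.26 rad (this point's z is square to it). Red rocker on its left (y = +42 mm), white key on its right (y = -42 mm); the panel is clear between and around them.
- cover (a joint): Opening angle of the printer's grey cover, rad: 0 = fully shut, lying level; 1.57 = upright; 1.75 = the stop. Starts at 1.10 to 1.45: standing up, leaning a little forward. Stiff hinge: it stays where it is left at any angle and needs about 1 N at its free edge (more nearer the hinge) to move; shut, it stays shut.
- cover_edge (a point): Middle of the cover's free edge, on its outer face (on top when shut, facing the rear while the cover stands open). The cover is a flat plate 136 mm long, 146 wide, 10 thick; this point lies 126 mm from the hinge axis. With the cover shut it is at printer x = -40 mm, z = 145 mm. To press the cover down, push on the outer face well behind this edge, not on the end.
- cover_hinge (a point): Middle of the cover's hinge axis, near the rear of the printer: printer x = +86 mm, z = 133 mm; the axis runs along the printer's y. The cover's outer face lies 12 mm off this axis.
- power (a joint): Angle of the red power rocker, rad: 0 = off (start; its right half stands raised, its left half lies level), 0.40 = on (the right half pressed home and level, the left half raised). It is stiff and stays at any angle where it is left, so press it home; about 1.2 N on the end of the raised half moves it.
- power_press (a point): Top of the rocker's raised (right-hand) half, 2 mm in from its end. The rocker is 22 mm (x) by 31 mm (y): two halves in a shallow V that turn about the line between them, which runs along x, 13.5 mm from this point. Pressed home, this half lies level, 8 mm above the panel; the point has gone down about 5.5 mm.
- feed (a joint): Travel of the white paper-feed key, m: 0 = up, 0.004 = fully down. Spring return, 1.3 N to start and about 4 N fully down, moving square to the sloping panel.
- feed_top (a point): Middle of the top of the white paper-feed key, 18 mm in x by 26 mm in y, which stands 7 mm above the panel when up and 3 mm above it when fully down.
- spare_roll: Bystander: spare roll of receipt paper standing on end, white, diameter 80 mm, 80 mm high. Origin: centre of its underside.
- mug: Bystander: blue mug, diameter 82 mm, 95 mm high, handle to its +y. Origin: centre of its underside.
- bearing_tin: Bystander: round tin with a red lid, diameter 66 mm, 26 mm high. Origin: centre of its underside.
- truck: Bystander: aluminium skateboard truck lying on its base plate, axle 205 mm long along its y, 46 mm high. Origin: centre of its underside.
- skate_tool: Bystander: red T-shaped skate tool lying flat, 105 mm by 136 mm, 20 mm high. Origin: underside, in the middle of its cross bar.
- wheel: Bystander: yellow skateboard wheel lying flat, diameter 52 mm, 32 mm high. Origin: centre of its underside.

How it is judged:
By the outcome, as a careful person would: the job done as asked, in the order asked, and still so for the second after the job is handed in, with the robot touching nothing.
It also fails if it takes over 51 s, if anything falls off the work surface, if the arm or the gripper's body presses on something with over 40 N, if the wrist force passes 120 N, or if a joint passes its speed limit or range.

## Working session

There is one attempt and no reset: what is moved stays moved. The work goes in short steps, Python scripts to look and compute and a tool call to move; the robot and the scene stay as the last step left them, time stands still between calls to the robot, and variables do not carry over. Pictures are saved under pics/ and viewed, about 8 in all and at most 12, crops included, and the job is handed in when it is done.

Besides the shell and the picture viewer there is one more tool, called after ">>>" by a JSON object that holds its "method" and its "body". carry_out: Moves the arm, as the interface text tells. Its arguments: {"type":"object","properties":{"rows":{"type":"array","items":{"type":"object","properties":{"dx":{"type":"number","minimum":-1,"maximum":1},"dy":{"type":"number","minimum":-1,"maximum":1},"dz":{"type":"number","minimum":-1,"maximum":1},"rx":{"type":"number","minimum":-1,"maximum":1},"ry":{"type":"number","minimum":-1,"maximum":1},"rz":{"type":"number","minimum":-1,"maximum":1},"hand":{"type":"number"}}}},"grip_force":{"type":"number"}},"required":["rows"]}

```bash
mkdir -p pics; ls; python3 - <<'E'
from plant import bot
import cv2
print(bot.state())
for n in("scene","top"):
    c=bot.get_calibration(n);print(n,c['mtx'].tolist() if hasattr(c['mtx'],'tolist') else c['mtx'],c['T'])
    cv2.imwrite(f'pics/{n}0.png',bot.snapshot(n))
c=bot.get_calibration("wrist");print(c)
E
```

```text
pics
{'clock': 0.0, 'joint_pos': array([-1.29401852,  0.46838078, -0.01161883,  1.60363875,  0.00600922,
        1.07136566, -0.05631359]), 'joint_vel': array([ 0.00018206, -0.00106121,  0.00042837,  0.00120455,  0.00084941,
       -0.00056874,  0.00068042]), 'joint_efforts': array([ 5.67667230e-04, -5.20568633e+01, -1.27211446e-02, -2.43749911e+01,
       -5.67873346e-02,  1.70044473e-02,  1.43369671e-04]), 'ee_pos': array([0.20421078, 0.61648707, 0.22163174]), 'orientation': array([ 1.59237474e-01,  9.87239917e-01, -8.75485550e-04, -7.84554025e-05]), 'ft_force': array([0.68079181, 0.88720182, 0.40154859]), 'wrist_torque': array([-0.05510056,  0.00841596,  0.05892379]), 'opening': 0.09197755092223875}
scene [[459.634622010847, 0.0, 311.8110839736637], [0.0, 459.634622010847, 210.5282126640799], [0.0, 0.0, 1.0]] [[-0.88279988  0.38966969 -0.2623393   0.84078871]
 [ 0.46942736  0.71113307 -0.52338104  0.65181603]
 [-0.01738757 -0.58518996 -0.8107098   1.0071511 ]
 [ 0.          0.          0.          1.        ]]
top [[444.9319317148483, 0.0, 315.01463500759075], [0.0, 444.9319317148483, 197.7233520678408], [0.0, 0.0, 1.0]] [[ 0.09825326 -0.97383906  0.20489947  0.32588118]
 [-0.99514509 -0.09732688  0.01461953  0.0390106 ]
 [ 0.00570516 -0.20534111 -0.97867384  1.03540959]
 [ 0.          0.          0.          1.        ]]
{'mtx': array([[309.70691629,   0.        , 317.80862441],
       [  0.        , 309.70691629, 195.26061317],
       [  0.        ,   0.        ,   1.        ]]), 'tool_from_camera': array([[ 9.11671335e-06, -9.65854577e-01, -2.59084805e-01,
         7.20578754e-02],
       [ 9.99999976e-01,  6.57191116e-05, -2.09809262e-04,
         5.97324494e-05],
       [ 2.19672059e-04, -2.59084797e-01,  9.65854554e-01,
        -1.62855311e-01],
       [ 0.00000000e+00,  0.00000000e+00,  0.00000000e+00,
         1.00000000e+00]])}
```

View pics/scene0.png

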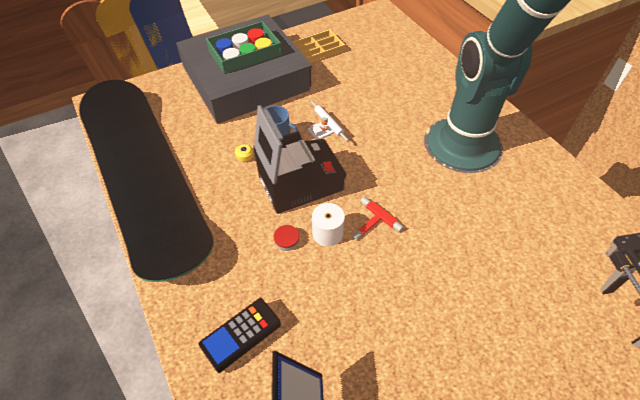

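View pics/top0.png

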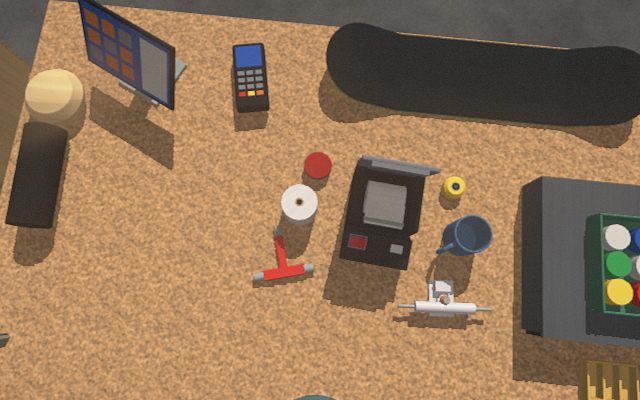

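The scene view shows the printer at about (300,165), with its cover standing around (265,145), rocker at (328,167) and key at (316,147). In the top view the rocker is at (357,242), the key at (397,249) and the cover's edge near (362,157)–(440,172). Next I'll triangulate these.

```bash
cat > h.py <<'E'
import numpy as np, cv2
from plant import bot
def ray(n,uv):
    c=bot.get_calibration(n);K=np.array(c['mtx']);T=np.array(c['T'])
    d=T[:3,:3]@np.linalg.solve(K,[uv[0],uv[1],1]);return T[:3,3],d
def onz(n,uv,z):
    o,d=ray(n,uv);return o+d*(z-o[2])/d[2]
def tri(a,b):
    (o1,d1),(o2,d2)=ray("scene",a),ray("top",b)
    s=np.linalg.lstsq(np.c_[d1,-d2],o2-o1,rcond=None)[0]
    p,q=o1+s[0]*d1,o2+s[1]*d2;return (p+q)/2,np.linalg.norm(p-q)
def proj(n,P):
    c=bot.get_calibration(n);T=np.linalg.inv(np.array(c['T']));p=T[:3,:3]@P+T[:3,3]
    q=np.array(c['mtx'])@p;return q[:2]/q[2]
E
python3 - <<'E'
from h import *
t=cv2.imread('pics/top0.png');s=cv2.imread('pics/scene0.png')
for n,im,(x0,y0,x1,y1) in(("top",t,(330,140,450,280)),("scene",s,(245,95,355,215))):
    h=cv2.cvtColor(im,cv2.COLOR_BGR2HSV);m=((h[...,1]>130)&((h[...,0]<6)|(h[...,0]>172))&(h[...,2]>60)).astype(np.uint8)
    box=(340,225,372,258) if n=="top" else (315,155,342,180)
    q=np.zeros_like(m);q[box[1]:box[3],box[0]:box[2]]=m[box[1]:box[3],box[0]:box[2]]
    k,l,st,ce=cv2.connectedComponentsWithStats(q);i=1+st[1:,4].argmax();print(n,st[i],ce[i])
a=cv2.resize(t[140:280,325:450],None,fx=4,fy=4,interpolation=cv2.INTER_CUBIC)[:560,:500]
cv2.imwrite('pics/tc.png',a)
b=cv2.resize(s[100:215,245:350],None,fx=4.8,fy=4.8,interpolation=cv2.INTER_CUBIC);cv2.imwrite('pics/sc.png',b)
E
```

```text
top [350 236  16  13 145] [357.34482759 241.71724138]
scene [323 161  12  12  98] [328.10204082 166.21428571]
```

View pics/tc.png

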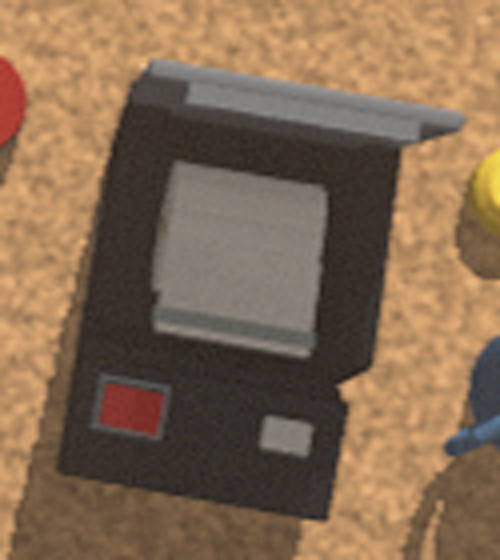

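View pics/sc.png

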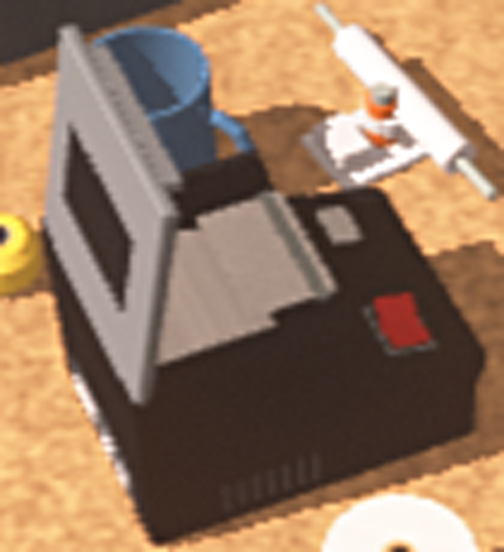

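The crops show the rocker at tc (130,408), the key at tc (286,435) and sc (338,224), and the cover's free edge from tc (152,62) to (463,120), which matches sc (170,212) to (65,28). The cover's outer face has a dark window low in its middle, so I'll push between that and the free edge.

```bash
python3 - <<'E'
from h import *
T=lambda u,v:(325+(u+.5)/4-.5,140+(v+.5)/4-.5); S=lambda u,v:(245+(u+.5)/4.8-.5,100+(v+.5)/4.8-.5)
r=tri((328.1,166.2),(357.3,241.7));k=tri(S(338,224),T(286,435))
print('rocker',r,'key',k)
print(onz('top',(357.3,241.7),.090),onz('top',T(286,435),.087))
R=onz('top',(357.3,241.7),.090);Kk=onz('top',T(286,435),.087)
v=(R-Kk)[:2];print('sep',np.linalg.norm(v),'yaw',np.arctan2(-v[0],v[1]))
a=tri(S(170,212),T(152,62));b=tri(S(65,28),T(463,120));print('edge',a,b)
for n,p in(('front L',T(60,472)),('front R',T(327,520))):print(n,onz('top',p,.07))
yaw=np.arctan2(-v[0],v[1]);ex=np.array([np.cos(yaw),np.sin(yaw)]);ey=np.array([-ex[1],ex[0]])
o=(R+Kk)[:2]/2+.064*ex;print('origin',o)
e=(a[0]+b[0])/2;print('edge mid in printer',(e[:2]-o)@ex,(e[:2]-o)@ey,e[2])
d=a[0]-b[0];print('edge len',np.linalg.norm(d),'yaw',np.arctan2(-d[0],d[1]))
E
```

```text
rocker (array([ 0.4381095 , -0.04623473,  0.09052339]), np.float64(0.0014665716245520811)) key (array([ 0.4324957 , -0.13002053,  0.08652991]), np.float64(0.0012768426470672715))
[ 0.4376     -0.04580936  0.09      ] [ 0.43194635 -0.12951621  0.087     ]
sep 0.08389756174391533 yaw -0.06743873917981977
edge (array([ 0.5752136 , -0.0275777 ,  0.26059123]), np.float64(0.00046727795981701595)) (array([ 0.56411236, -0.17126148,  0.2565754 ]), np.float64(0.0015845988274005992))
front L [ 0.40190946 -0.01235726  0.07      ]
front R [ 0.39054891 -0.15723322  0.07      ]
origin [ 0.49862769 -0.09197559]
edge mid in printer 0.0713754479507628 -0.0026401770802610145 0.25858331561666903
edge len 0.14416793096408237 yaw -0.07710837667935669
```

Everything agrees: the controls are 83.9 mm apart (84 given), the edge is 144 mm long (146 given), yaw ≈ -0.07, and cover ≈ 1.36 rad. Next I'll close the fingers, rise, and travel to a point behind the cover.

>>> {"method": "carry_out", "body": {"grip_force": 10, "rows": [{"dz": 0.15,"hand": 1,"rz": 0.4},{"dz": 0.15,"dx": 0.05,"dy": -0.08,"hand": 1,"rz": 0.4},{"dz": 0.1,"dx": 0.09,"dy": -0.15,"hand": 1,"rz": 0.4},{"dx": 0.09,"dy": -0.16,"hand": 1,"rz": 0.4},{"dx": 0.09,"dy": -0.16,"hand": 1,"rz": 0.4},{"dx": 0.09,"dy": -0.16,"hand": 1,"rz": 0.4},{"dx": 0.09,"dy": -0.16,"hand": 1,"rz": 0.4},{"dx": 0.09,"dy": -0.16,"hand": 1,"rz": 0.3}]}}

```text
$.rows[0]: bad value
```

>>> {"method": "carry_out", "body": {"grip_force": 10, "rows": [{"dx": 0,"dy": 0,"dz": 0.15,"rx": 0,"ry": 0,"rz": 0.4,"hand": 1},{"dx": 0.05,"dy": -0.08,"dz": 0.15,"rx": 0,"ry": 0,"rz": 0.4,"hand": 1},{"dx": 0.09,"dy": -0.15,"dz": 0.1,"rx": 0,"ry": 0,"rz": 0.4,"hand": 1},{"dx": 0.09,"dy": -0.16,"dz": 0,"rx": 0,"ry": 0,"rz": 0.4,"hand": 1},{"dx": 0.09,"dy": -0.16,"dz": 0,"rx": 0,"ry": 0,"rz": 0.4,"hand": 1},{"dx": 0.09,"dy": -0.16,"dz": 0,"rx": 0,"ry": 0,"rz": 0.4,"hand": 1},{"dx": 0.09,"dy": -0.16,"dz": 0,"rx": 0,"ry": 0,"rz": 0.4,"hand": 1},{"dx": 0.09,"dy": -0.16,"dz": 0,"rx": 0,"ry": 0,"rz": 0.3,"hand": 1}]}}

```text
clock: 1.1
ee_pos: [0.3812, 0.2988, 0.3407]
orientation: [0.027, 1.0, -0.004, -0.0]
ft_force: [0.9, 0.0, -0.1]
opening: 0.014
```

>>> {"method": "carry_out", "body": {"rows": [{"dx": 0.11,"dy": -0.165,"dz": 0,"rx": 0,"ry": 0,"rz": -0.2,"hand": 1},{"dx": 0.11,"dy": -0.165,"dz": 0,"rx": 0,"ry": 0,"rz": 0,"hand": 1},{"dx": 0.11,"dy": -0.165,"dz": 0,"rx": 0,"ry": 0,"rz": 0,"hand": 1},{"dx": 0.11,"dy": -0.165,"dz": 0,"rx": 0,"ry": 0,"rz": 0,"hand": 1},{"dx": 0.11,"dy": -0.165,"dz": 0,"rx": 0,"ry": 0,"rz": 0,"hand": 1},{"dx": 0.11,"dy": -0.165,"dz": 0,"rx": 0,"ry": 0,"rz": 0,"hand": 1},{"dx": 0.11,"dy": -0.165,"dz": 0,"rx": 0,"ry": 0,"rz": 0,"hand": 1},{"dx": 0.05,"dy": -0.12,"dz": 0,"rx": 0,"ry": 0,"rz": 0,"hand": 1}]}}

```text
clock: 2.1
ee_pos: [0.6319, -0.0979, 0.3391]
orientation: [0.035, 0.999, -0.003, -0.001]
ft_force: [0.5, -0.1, 0.1]
opening: 0.0006
```

```bash
python3 - <<'E'
from h import *
s=bot.state();print(s['clock'],s['ee_pos'],s['orientation'],s['ft_force'],s['wrist_torque'],s['opening'])
w=bot.snapshot('wrist');a=bot.snapshot('scene')[40:240,180:420]
cv2.imwrite('pics/w1.png',np.vstack([w[:,40:600],cv2.resize(a,(240,200))[:, :].repeat(1,0) if 0 else np.pad(a,((0,0),(0,320),(0,0)))]))
E
```

```text
2.1 [ 0.63194861 -0.09789998  0.33911679] [ 0.03485209  0.99938612 -0.0034151  -0.00102077] [ 0.47610678 -0.12961493  0.09354642] [0.01024795 0.01960567 0.01668242] 0.0006416178515336397
```

View pics/w1.png

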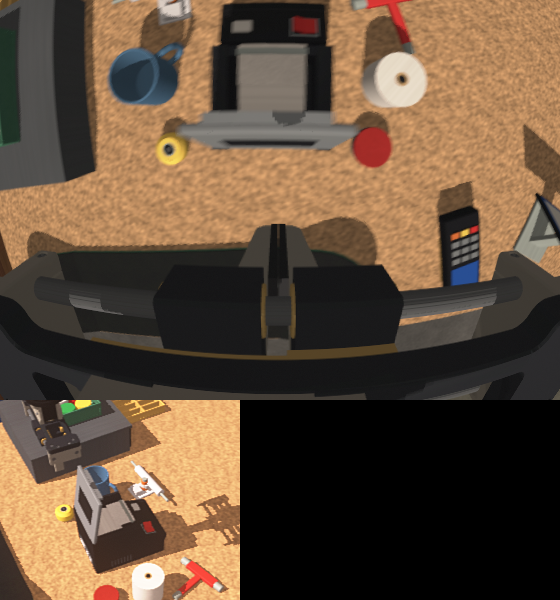

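The wrist view has the fingertips at (278,225), just behind the cover bar at (275,130) and centred on it, with the space behind clear. Now descending and closing in on the outer face.

>>> {"method": "carry_out", "body": {"rows": [{"dx": 0,"dy": 0,"dz": -0.1,"rx": 0,"ry": 0,"rz": 0,"hand": 1},{"dx": 0,"dy": 0,"dz": -0.1,"rx": 0,"ry": 0,"rz": 0,"hand": 1},{"dx": 0,"dy": 0,"dz": -0.1,"rx": 0,"ry": 0,"rz": 0,"hand": 1},{"dx": 0,"dy": 0,"dz": -0.02,"rx": 0,"ry": 0,"rz": 0,"hand": 1},{"dx": -0.05,"dy": 0,"dz": 0,"rx": 0,"ry": 0,"rz": 0,"hand": 1},{"dx": -0.05,"dy": 0,"dz": 0,"rx": 0,"ry": 0,"rz": 0,"hand": 1},{"dx": -0.02,"dy": 0,"dz": 0,"rx": 0,"ry": 0,"rz": 0,"hand": 1},{"dx": 0,"dy": 0,"dz": 0,"rx": 0,"ry": 0,"rz": 0,"hand": 1}]}}

```text
clock: 3.2
ee_pos: [0.594, -0.0964, 0.2421]
orientation: [0.036, 0.999, -0.003, -0.0]
ft_force: [0.2, -0.2, -0.6]
opening: 0.0005
```

```bash
python3 - <<'E'
import numpy as np
s=.1
p=None
for th in np.linspace(1.36,0,18):
    C=np.array([.086-s*np.cos(th)+.012*np.sin(th)+.010,.133+s*np.sin(th)+.012*np.cos(th)+.008])
    w=(.4986+.9974*C[0]-.0719*.003,-.092-.0719*C[0]+.003)
    d=None if p is None else (np.array([*w,C[1]])-p)/.3
    p=np.array([*w,C[1]]);print(round(th,2),p.round(4),d if d is None else d.round(3))
E
```

```text
1.36 [ 0.585  -0.0952  0.2413] None
1.28 [ 0.577  -0.0947  0.2402] [-0.027  0.002 -0.004]
1.2 [ 0.5691 -0.0941  0.2386] [-0.026  0.002 -0.006]
1.12 [ 0.5615 -0.0935  0.2362] [-0.026  0.002 -0.008]
1.04 [ 0.554  -0.093   0.2333] [-0.025  0.002 -0.01 ]
0.96 [ 0.5467 -0.0925  0.2298] [-0.024  0.002 -0.012]
0.88 [ 0.5398 -0.092   0.2257] [-0.023  0.002 -0.014]
0.8 [ 0.5332 -0.0915  0.2211] [-0.022  0.002 -0.015]
0.72 [ 0.527  -0.0911  0.216 ] [-0.021  0.001 -0.017]
0.64 [ 0.5213 -0.0907  0.2103] [-0.019  0.001 -0.019]
0.56 [ 0.516  -0.0903  0.2043] [-0.018  0.001 -0.02 ]
0.48 [ 0.5112 -0.0899  0.1978] [-0.016  0.001 -0.022]
0.4 [ 0.5069 -0.0896  0.191 ] [-0.014  0.001 -0.023]
0.32 [ 0.5032 -0.0893  0.1838] [-0.012  0.001 -0.024]
0.24 [ 0.5001 -0.0891  0.1764] [-0.01   0.001 -0.025]
0.16 [ 0.4976 -0.0889  0.1688] [-0.008  0.001 -0.025]
0.08 [ 0.4957 -0.0888  0.161 ] [-0.006  0.    -0.026]
0.0 [ 0.4944 -0.0887  0.153 ] [-0.004  0.    -0.027]
```

>>> {"method": "carry_out", "body": {"rows": [{"dx": -0.03,"dy": 0.003,"dz": 0,"rx": 0,"ry": 0,"rz": 0,"hand": 1},{"dx": -0.027,"dy": 0.002,"dz": -0.004,"rx": 0,"ry": 0,"rz": 0,"hand": 1},{"dx": -0.026,"dy": 0.002,"dz": -0.006,"rx": 0,"ry": 0,"rz": 0,"hand": 1},{"dx": -0.026,"dy": 0.002,"dz": -0.008,"rx": 0,"ry": 0,"rz": 0,"hand": 1},{"dx": -0.025,"dy": 0.002,"dz": -0.01,"rx": 0,"ry": 0,"rz": 0,"hand": 1},{"dx": -0.024,"dy": 0.002,"dz": -0.012,"rx": 0,"ry": 0,"rz": 0,"hand": 1},{"dx": -0.023,"dy": 0.002,"dz": -0.014,"rx": 0,"ry": 0,"rz": 0,"hand": 1},{"dx": 0,"dy": 0,"dz": 0,"rx": 0,"ry": 0,"rz": 0,"hand": 1}]}}

```text
clock: 4.2
ee_pos: [0.537, -0.0915, 0.2254]
orientation: [0.036, 0.999, -0.003, 0.001]
ft_force: [-0.0, -0.3, 0.1]
opening: 0.0005
```

```bash
python3 - <<'E'
from h import *
a=bot.snapshot('scene')[90:220,220:360]; w=bot.snapshot('wrist')[0:260,160:480]
a=cv2.resize(a,None,fx=3,fy=3);w=cv2.resize(w,(400,325))
cv2.imwrite('pics/c2.png',np.hstack([np.pad(a,((0,0),(0,0),(0,0))),np.pad(w,((0,65),(0,0),(0,0)))])[:, :800])
E
```

```text
(no output)
```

View pics/c2.png

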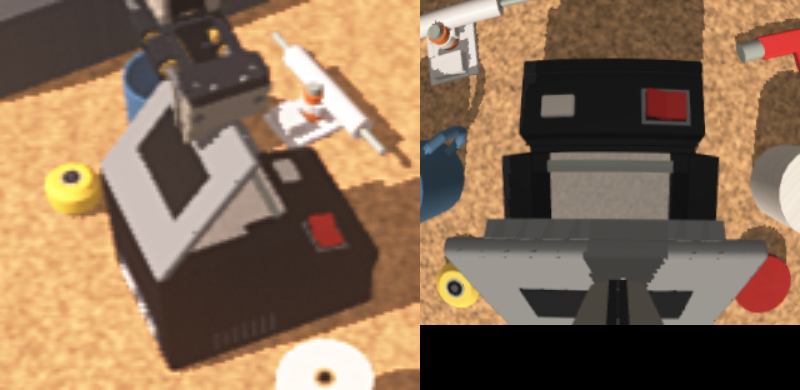

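The fingertips sit on the outer face just ahead of the window, at about (205,130). The cover has come down to roughly 0.9 rad and the printer hasn't moved. Continuing along the arc.

>>> {"method": "carry_out", "body": {"rows": [{"dx": -0.022,"dy": 0.001,"dz": -0.015,"rx": 0,"ry": 0,"rz": 0,"hand": 1},{"dx": -0.021,"dy": 0.001,"dz": -0.017,"rx": 0,"ry": 0,"rz": 0,"hand": 1},{"dx": -0.019,"dy": 0.001,"dz": -0.019,"rx": 0,"ry": 0,"rz": 0,"hand": 1},{"dx": -0.018,"dy": 0.001,"dz": -0.02,"rx": 0,"ry": 0,"rz": 0,"hand": 1},{"dx": -0.016,"dy": 0.001,"dz": -0.022,"rx": 0,"ry": 0,"rz": 0,"hand": 1},{"dx": -0.014,"dy": 0.001,"dz": -0.023,"rx": 0,"ry": 0,"rz": 0,"hand": 1},{"dx": -0.012,"dy": 0.001,"dz": -0.024,"rx": 0,"ry": 0,"rz": 0,"hand": 1},{"dx": -0.008,"dy": 0.001,"dz": -0.02,"rx": 0,"ry": 0,"rz": 0,"hand": 1}]}}

```text
clock: 5.3
ee_pos: [0.4966, -0.0891, 0.1747]
orientation: [0.036, 0.999, -0.003, 0.002]
ft_force: [-0.1, 0.3, 0.7]
opening: 0.0003
```

>>> {"method": "carry_out", "body": {"rows": [{"dx": -0.004,"dy": 0,"dz": -0.012,"rx": 0,"ry": 0,"rz": 0,"hand": 1},{"dx": -0.003,"dy": 0,"dz": -0.012,"rx": 0,"ry": 0,"rz": 0,"hand": 1},{"dx": -0.002,"dy": 0,"dz": -0.012,"rx": 0,"ry": 0,"rz": 0,"hand": 1},{"dx": 0,"dy": 0,"dz": -0.01,"rx": 0,"ry": 0,"rz": 0,"hand": 1},{"dx": 0,"dy": 0,"dz": -0.008,"rx": 0,"ry": 0,"rz": 0,"hand": 1},{"dx": 0,"dy": 0,"dz": -0.007,"rx": 0,"ry": 0,"rz": 0,"hand": 1},{"dx": 0,"dy": 0,"dz": -0.006,"rx": 0,"ry": 0,"rz": 0,"hand": 1},{"dx": 0,"dy": 0,"dz": -0.004,"rx": 0,"ry": 0,"rz": 0,"hand": 1}]}}

```text
clock: 6.3
ee_pos: [0.4929, -0.089, 0.1532]
orientation: [0.036, 0.999, -0.003, 0.001]
ft_force: [-6.8, 0.8, 19.5]
opening: 0.0002
```

The cover bottomed out at the predicted height (TCP z 0.1532, tips at 0.145) with 19 N of resistance, so it is shut. Next: lift, tilt square to the panel, and move above the rocker's raised half.

>>> {"method": "carry_out", "body": {"rows": [{"dx": 0,"dy": 0,"dz": 0.1,"rx": 0,"ry": 0,"rz": 0,"hand": 1},{"dx": 0,"dy": 0,"dz": 0.06,"rx": -0.05,"ry": -0.65,"rz": 0,"hand": 1},{"dx": -0.057,"dy": 0.025,"dz": 0,"rx": -0.05,"ry": -0.65,"rz": 0,"hand": 1},{"dx": -0.057,"dy": 0.025,"dz": 0,"rx": -0.05,"ry": -0.65,"rz": 0,"hand": 1},{"dx": -0.057,"dy": 0.025,"dz": 0,"rx": -0.05,"ry": -0.65,"rz": 0,"hand": 1},{"dx": -0.057,"dy": 0.025,"dz": 0,"rx": -0.05,"ry": -0.65,"rz": 0,"hand": 1},{"dx": 0,"dy": 0,"dz": -0.12,"rx": 0,"ry": 0,"rz": 0,"hand": 1},{"dx": 0,"dy": 0,"dz": -0.08,"rx": 0,"ry": 0,"rz": 0,"hand": 1}]}}

```text
clock: 7.3
ee_pos: [0.4266, -0.0581, 0.1452]
orientation: [0.036, 0.989, -0.007, 0.142]
ft_force: [0.4, 0.8, -0.5]
opening: 0.0007
```

```bash
python3 - <<'E'
from h import *
from scipy.spatial.transform import Rotation as Ro
s=bot.state();print(s['clock'],s['ee_pos'],Ro.from_quat(s['orientation']).as_matrix().round(3),s['ft_force'])
w=bot.snapshot('wrist')[0:300,160:480];a=bot.snapshot('scene')[90:220,220:360];t=bot.snapshot('top')
h=cv2.cvtColor(t,cv2.COLOR_BGR2HSV);m=((h[...,1]>130)&((h[...,0]<6)|(h[...,0]>172))&(h[...,2]>60))[225:258,340:372]
ys,xs=np.nonzero(m);print('red top',xs.mean()+340,ys.mean()+225,len(xs))
cv2.imwrite('pics/c3.png',np.hstack([cv2.resize(w,(400,375)),cv2.resize(a,(400,375))]))
E
```

```text
7.3 [ 0.42655142 -0.05808577  0.14524525] [[-0.957  0.073  0.28 ]
 [ 0.069  0.997 -0.023]
 [-0.281 -0.003 -0.96 ]] [ 0.40580985  0.83576656 -0.49665352]
red top 352.0 236.0 1
```

View pics/c3.png

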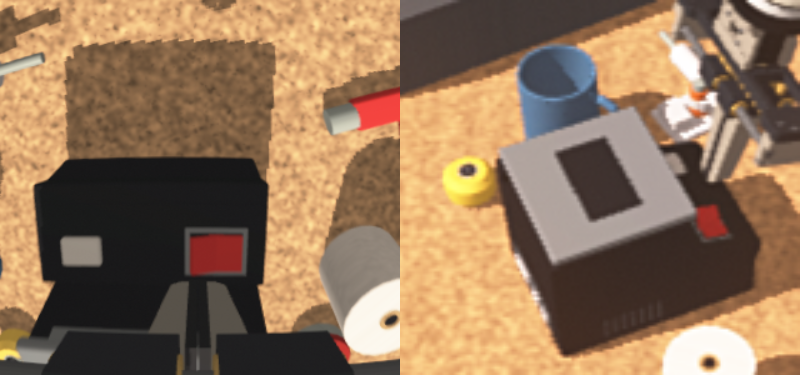

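The cover lies flat and shut. In the wrist crop the rocker is at (216,254) and the key at (81,251). I'll use these to re-measure the positions before pressing.

```bash
python3 - <<'E'
from h import *
from scipy.spatial.transform import Rotation as Ro
s=bot.state();c=bot.get_calibration('wrist');K=np.array(c['mtx']);X=np.array(c['tool_from_camera'])
R=Ro.from_quat(s['orientation']).as_matrix();Tw=np.eye(4);Tw[:3,:3]=R;Tw[:3,3]=s['ee_pos'];Tw=Tw@X
def wr(uv,z):
    d=np.array([uv[0]-K[0,2],uv[1]-K[1,2]]);r=np.hypot(*d);a=r/K[0,0]
    v=Tw[:3,:3]@np.array([*(d/r*np.sin(a)),np.cos(a)]);o=Tw[:3,3];return o+v*(z-o[2])/v[2]
r=wr((332.8,203),.090);k=wr((224.8,200.8),.087);print(r,k,np.linalg.norm(r-k))
E
```

```text
[ 0.43485695 -0.04854966  0.09      ] [ 0.42913242 -0.13059151  0.087     ] 0.08229602378861506
```

>>> {"method": "carry_out", "body": {"rows": [{"dx": -0.027,"dy": -0.005,"dz": 0,"rx": 0,"ry": 0,"rz": 0,"hand": 1},{"dx": 0.01,"dy": -0.001,"dz": -0.039,"rx": 0,"ry": 0,"rz": 0,"hand": 1},{"dx": 0.01,"dy": -0.001,"dz": -0.039,"rx": 0,"ry": 0,"rz": 0,"hand": 1},{"dx": 0.008,"dy": 0,"dz": -0.032,"rx": 0,"ry": 0,"rz": 0,"hand": 1},{"dx": 0.003,"dy": 0,"dz": -0.013,"rx": 0,"ry": 0,"rz": 0,"hand": 1},{"dx": 0.003,"dy": 0,"dz": -0.01,"rx": 0,"ry": 0,"rz": 0,"hand": 1},{"dx": 0,"dy": 0,"dz": 0,"rx": 0,"ry": 0,"rz": 0,"hand": 1},{"dx": 0,"dy": 0,"dz": 0,"rx": 0,"ry": 0,"rz": 0,"hand": 1}]}}

```text
clock: 8.45
ee_pos: [0.4312, -0.061, 0.1105]
orientation: [0.037, 0.989, -0.006, 0.146]
ft_force: [-0.2, -0.4, 0.1]
opening: 0.0005
```

>>> {"method": "carry_out", "body": {"rows": [{"dx": -0.004,"dy": 0,"dz": -0.012,"rx": 0,"ry": 0,"rz": 0,"hand": 1},{"dx": 0,"dy": 0,"dz": -0.012,"rx": 0,"ry": 0,"rz": 0,"hand": 1},{"dx": 0.002,"dy": 0,"dz": -0.008,"rx": 0,"ry": 0,"rz": 0,"hand": 1},{"dx": 0.002,"dy": 0,"dz": -0.008,"rx": 0,"ry": 0,"rz": 0,"hand": 1},{"dx": 0.002,"dy": 0,"dz": -0.008,"rx": 0,"ry": 0,"rz": 0,"hand": 1},{"dx": 0.001,"dy": 0,"dz": -0.004,"rx": 0,"ry": 0,"rz": 0,"hand": 1},{"dx": 0,"dy": 0,"dz": 0,"rx": 0,"ry": 0,"rz": 0,"hand": 1},{"dx": 0,"dy": 0,"dz": 0,"rx": 0,"ry": 0,"rz": 0,"hand": 1}]}}

```text
clock: 9.45
ee_pos: [0.4321, -0.0612, 0.0956]
orientation: [0.037, 0.989, -0.005, 0.146]
ft_force: [-1.0, 0.5, 2.4]
opening: 0.0005
```

>>> {"method": "carry_out", "body": {"rows": [{"dx": 0.001,"dy": 0,"dz": -0.004,"rx": 0,"ry": 0,"rz": 0,"hand": 1},{"dx": 0.001,"dy": 0,"dz": -0.004,"rx": 0,"ry": 0,"rz": 0,"hand": 1},{"dx": 0,"dy": 0,"dz": -0.002,"rx": 0,"ry": 0,"rz": 0,"hand": 1},{"dx": 0,"dy": 0,"dz": -0.002,"rx": 0,"ry": 0,"rz": 0,"hand": 1},{"dx": 0,"dy": 0,"dz": 0,"rx": 0,"ry": 0,"rz": 0,"hand": 1},{"dx": 0,"dy": 0,"dz": 0,"rx": 0,"ry": 0,"rz": 0,"hand": 1},{"dx": 0,"dy": 0,"dz": 0,"rx": 0,"ry": 0,"rz": 0,"hand": 1},{"dx": 0,"dy": 0,"dz": 0,"rx": 0,"ry": 0,"rz": 0,"hand": 1}]}}

```text
clock: 10.45
ee_pos: [0.4321, -0.0613, 0.0954]
orientation: [0.039, 0.988, -0.002, 0.147]
ft_force: [-2.8, -0.8, 4.9]
opening: 0.0003
```

>>> {"method": "carry_out", "body": {"rows": [{"dx": 0,"dy": 0,"dz": 0,"rx": 0,"ry": 0,"rz": 0,"hand": 1},{"dx": 0,"dy": 0,"dz": 0,"rx": 0,"ry": 0,"rz": 0,"hand": 1},{"dx": 0,"dy": 0,"dz": 0,"rx": 0,"ry": 0,"rz": 0,"hand": 1},{"dx": 0.001,"dy": 0,"dz": -0.005,"rx": 0,"ry": 0,"rz": 0,"hand": 1},{"dx": 0.001,"dy": 0,"dz": -0.008,"rx": 0,"ry": 0,"rz": 0,"hand": 1},{"dx": 0.001,"dy": 0,"dz": -0.008,"rx": 0,"ry": 0,"rz": 0,"hand": 1},{"dx": 0.001,"dy": 0,"dz": -0.008,"rx": 0,"ry": 0,"rz": 0,"hand": 1},{"dx": 0.001,"dy": 0,"dz": -0.008,"rx": 0,"ry": 0,"rz": 0,"hand": 1}]}}

```text
clock: 11.45
ee_pos: [0.4325, -0.0614, 0.0945]
orientation: [0.041, 0.988, 0.003, 0.15]
ft_force: [-25.9, -0.2, 58.5]
opening: 0.0004
```

That pressed harder than I meant (58 N), but the rocker is certainly home. Lifting off and checking.

>>> {"method": "carry_out", "body": {"rows": [{"dx": -0.008,"dy": 0,"dz": 0.032,"rx": 0,"ry": 0,"rz": 0,"hand": 1},{"dx": -0.012,"dy": 0,"dz": 0.045,"rx": 0,"ry": 0.2,"rz": 0,"hand": 1},{"dx": -0.012,"dy": 0,"dz": 0.045,"rx": 0,"ry": 0.2,"rz": 0,"hand": 1},{"dx": -0.004,"dy": -0.058,"dz": 0,"rx": 0,"ry": 0,"rz": 0,"hand": 1},{"dx": -0.004,"dy": -0.058,"dz": 0,"rx": 0,"ry": 0,"rz": 0,"hand": 1},{"dx": -0.004,"dy": -0.058,"dz": 0,"rx": 0,"ry": 0,"rz": 0,"hand": 1},{"dx": -0.004,"dy": -0.058,"dz": 0,"rx": 0,"ry": 0,"rz": 0,"hand": 1},{"dx": 0,"dy": 0,"dz": 0,"rx": 0,"ry": 0,"rz": 0,"hand": 1}]}}

```text
clock: 12.45
ee_pos: [0.4185, -0.1316, 0.1325]
orientation: [0.04, 0.99, 0.002, 0.135]
ft_force: [-0.4, 0.1, -0.4]
opening: 0.0004
```

```bash
cat >> h.py <<'E'
from scipy.spatial.transform import Rotation as Ro
def wr(uv,z,s):
    c=bot.get_calibration('wrist');K=np.array(c['mtx']);Tw=np.eye(4);Tw[:3,:3]=Ro.from_quat(s['orientation']).as_matrix();Tw[:3,3]=s['ee_pos'];Tw=Tw@np.array(c['tool_from_camera'])
    d=np.array([uv[0]-K[0,2],uv[1]-K[1,2]]);r=np.hypot(*d);a=r/K[0,0]
    v=Tw[:3,:3]@np.array([*(d/r*np.sin(a)),np.cos(a)]);o=Tw[:3,3];return o+v*(z-o[2])/v[2]
E
python3 - <<'E'
from h import *
s=bot.state();W=bot.snapshot('wrist');a=bot.snapshot('scene')[90:220,220:360]
print(s['clock'],s['ee_pos'],Ro.from_quat(s['orientation']).as_matrix().round(3)[:,2],s['ft_force'])
w=W[80:300,160:480]
h=cv2.cvtColor(W,cv2.COLOR_BGR2HSV);m=((h[...,1]>130)&((h[...,0]<6)|(h[...,0]>172))&(h[...,2]>60)).astype(np.uint8)
k,l,st,ce=cv2.connectedComponentsWithStats(m)
for i in range(1,k):
    if st[i,4]>150:print(st[i],ce[i],wr(ce[i],.09,s))
cv2.imwrite('pics/c4.png',np.hstack([cv2.resize(w,(480,330)),cv2.resize(a,(320,330))]))
E
```

```text
12.45 [ 0.41847009 -0.1316493   0.13252766] [ 0.267 -0.006 -0.964] [-0.36161544  0.11989088 -0.37799158]
[ 507   77   71   94 2562] [544.8715847  111.29781421] [0.35601653 0.03832587 0.09      ]
[ 409  199   45   33 1254] [430.46172249 214.86842105] [ 0.43598534 -0.04872924  0.09      ]
[467 272  23  15 244] [478.31557377 278.79918033] [0.51622845 0.01306012 0.09      ]
```

View pics/c4.png

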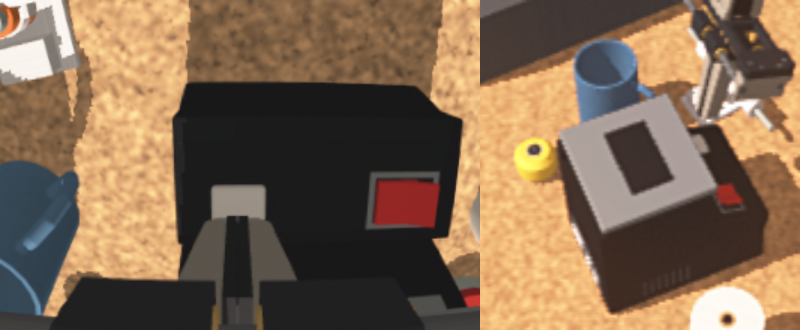

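The rocker has flipped (left half now raised) and re-measures within 1 mm of before, so the printer didn't shift. The fingers are above the key, so I'll press it softly.

>>> {"method": "carry_out", "body": {"rows": [{"dx": 0.009,"dy": 0.005,"dz": -0.039,"rx": 0,"ry": 0,"rz": 0,"hand": 1},{"dx": 0.009,"dy": 0,"dz": -0.039,"rx": 0,"ry": 0,"rz": 0,"hand": 1},{"dx": 0.006,"dy": 0,"dz": -0.025,"rx": 0,"ry": 0,"rz": 0,"hand": 1},{"dx": 0.002,"dy": 0,"dz": -0.008,"rx": 0,"ry": 0,"rz": 0,"hand": 1},{"dx": 0.002,"dy": 0,"dz": -0.008,"rx": 0,"ry": 0,"rz": 0,"hand": 1},{"dx": 0.001,"dy": 0,"dz": -0.005,"rx": 0,"ry": 0,"rz": 0,"hand": 1},{"dx": 0.001,"dy": 0,"dz": -0.005,"rx": 0,"ry": 0,"rz": 0,"hand": 1},{"dx": 0.001,"dy": 0,"dz": -0.004,"rx": 0,"ry": 0,"rz": 0,"hand": 1}]}}

```text
clock: 13.55
ee_pos: [0.4287, -0.1251, 0.0918]
orientation: [0.036, 0.99, 0.004, 0.135]
ft_force: [-1.9, -0.3, 2.9]
opening: 0.0002
```

>>> {"method": "carry_out", "body": {"rows": [{"dx": 0,"dy": 0,"dz": 0,"rx": 0,"ry": 0,"rz": 0,"hand": 1},{"dx": 0.001,"dy": 0,"dz": -0.003,"rx": 0,"ry": 0,"rz": 0,"hand": 1},{"dx": 0.001,"dy": 0,"dz": -0.003,"rx": 0,"ry": 0,"rz": 0,"hand": 1},{"dx": 0.001,"dy": 0,"dz": -0.003,"rx": 0,"ry": 0,"rz": 0,"hand": 1},{"dx": 0.001,"dy": 0,"dz": -0.003,"rx": 0,"ry": 0,"rz": 0,"hand": 1},{"dx": 0.001,"dy": 0,"dz": -0.003,"rx": 0,"ry": 0,"rz": 0,"hand": 1},{"dx": 0.001,"dy": 0,"dz": -0.003,"rx": 0,"ry": 0,"rz": 0,"hand": 1},{"dx": 0.001,"dy": 0,"dz": -0.003,"rx": 0,"ry": 0,"rz": 0,"hand": 1}]}}

```text
clock: 14.55
ee_pos: [0.4291, -0.1252, 0.0905]
orientation: [0.037, 0.99, 0.007, 0.137]
ft_force: [-11.1, 1.3, 23.0]
opening: 0.0001
```

The key bottomed at the predicted height (0.0905 against 0.0906) with 25 N. Now releasing and retreating up and back.

>>> {"method": "carry_out", "body": {"rows": [{"dx": -0.005,"dy": 0,"dz": 0.02,"rx": 0,"ry": 0,"rz": 0,"hand": 1},{"dx": -0.01,"dy": 0,"dz": 0.04,"rx": 0,"ry": 0,"rz": 0,"hand": 1},{"dx": -0.015,"dy": 0,"dz": 0.06,"rx": 0,"ry": 0,"rz": 0,"hand": 1},{"dx": -0.02,"dy": 0,"dz": 0.1,"rx": 0,"ry": 0,"rz": 0,"hand": 1},{"dx": -0.02,"dy": 0.05,"dz": 0.1,"rx": 0,"ry": 0,"rz": 0,"hand": 1},{"dx": 0,"dy": 0.05,"dz": 0.1,"rx": 0,"ry": 0,"rz": 0,"hand": 1},{"dx": 0,"dy": 0,"dz": 0,"rx": 0,"ry": 0,"rz": 0,"hand": 1},{"dx": 0,"dy": 0,"dz": 0,"rx": 0,"ry": 0,"rz": 0,"hand": 1}]}}

```text
clock: 15.55
ee_pos: [0.4075, -0.0952, 0.2197]
orientation: [0.038, 0.99, 0.006, 0.137]
ft_force: [-0.1, -0.1, -0.0]
opening: 0.0005
```

```bash
python3 - <<'E'
from h import *
s=bot.state();W=bot.snapshot('wrist');a=bot.snapshot('scene')[90:220,220:360]
print(s['clock'],s['ee_pos'],s['ft_force'])
cv2.imwrite('pics/c5.png',np.hstack([cv2.resize(W[80:300,160:480],(480,330)),cv2.resize(a,(320,330))]))
h=cv2.cvtColor(W,cv2.COLOR_BGR2HSV);m=((h[...,1]>130)&((h[...,0]<6)|(h[...,0]>172))&(h[...,2]>60)).astype(np.uint8)
k,l,st,ce=cv2.connectedComponentsWithStats(m)
for i in range(1,k):
    if st[i,4]>150:print(st[i],ce[i],wr(ce[i],.09,s))
E
```

```text
15.55 [ 0.40745854 -0.09518779  0.21965355] [-0.09723546 -0.13240114 -0.03010343]
[ 440   69   70   81 2037] [477.63917526  98.06185567] [0.35838003 0.06442257 0.09      ]
[349 166  33  24 744] [364.73655914 177.26344086] [ 0.43641499 -0.04838688  0.09      ]
[402 240  41  33 933] [423.33547696 254.50589496] [0.54741938 0.02566939 0.09      ]
```

View pics/c5.png

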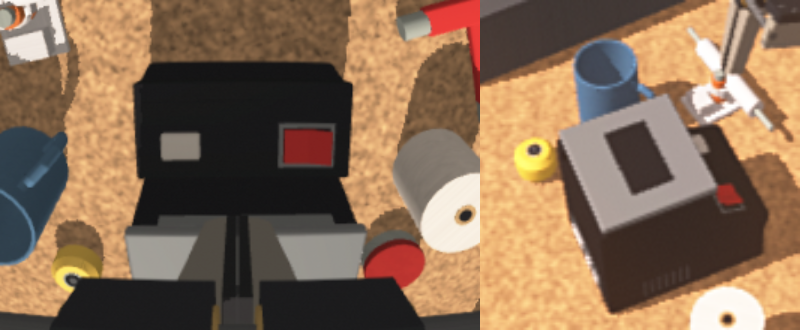

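The cover is flat, the rocker is on (left half raised), and the key is back up. The printer and bystanders are where they stood, and nothing is touching. Handing in.

```bash
python3 -c "
from plant import bot
print(bot.hand_in())"
```

```text
the job is handed in; nothing more can be done
None
```

I shut the printer's cover, switched the rocker on, pressed the feed key and let it back up, in that order, and handed the job in at about 15.6 s. No verdict was reported.

- **Cover:** I pushed it down slowly along its arc with the closed fingertips. It stopped at the predicted shut height (tips at 145 mm) with about 20 N, and later pictures show it lying flat.
- **Rocker:** I pressed the raised half to a hard stop, and pictures show the left half now raised. The last press peaked at about 58 N vertical (64 N in all), well above what I intended. That is under the 120 N wrist limit, and it was the fingertips pressing, not the gripper body.
- **Feed key:** It bottomed at the predicted height (TCP z 90.5 mm against 90.6) with about 25 N. The fingers were about 5 mm off its centre, still on the key. I saw it standing normally after release, but did not measure its height.
- **Final checks:** After the cover was shut, the rocker re-measured within about 1.5 mm each time, so the presses moved the printer no further than that. The wrist camera's positions differed by 3 to 4 mm from the fixed cameras' before closing. I took that as calibration error, so a shift of that size during closing isn't ruled out. The bystanders in view (mug, wheel, tin, roll, truck, skate tool) looked undisturbed, but I did not measure them. The wrist force was near zero.

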